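# Carry a loose mallet head on its tray to the slatted stand

### The arm

A 6-joint arm with a two-finger parallel gripper is mounted at the origin on the work surface. World frame = base frame: x ahead of the robot, y to its left, z up, the work surface at z = 0. Lengths are in mm, angles in rad, forces in N, time in s.
With the tool pointing down it reaches from about 275 to 1000 mm from the base axis. Payload 8.4 kg.
Tool frame: the origin (TCP) lies midway between the tips of the shut fingers; the grasp point (between the pads) lies 19 mm behind it; z points along the fingers, y is the line along which they close (so a half turn about z gives the same grasp; the last joint's range is limited). The gripper opens to 85 mm and grips with 20 to 120 N. Pads are 22 mm wide; open, the fingers measure 114 mm over their backs; the gripper's body (76 mm by 85 mm) begins 54 mm behind the grasp point. The pads swing forward as they close: fully open they stand 13 mm farther back than shut.
Start: joints at [-1.325, 0.353, 1.633, -0, 1.155, -0.002], TCP at [153.293, -605.912, 231.281] pointing down, gripper open.
Joint ranges: [-2.63, 2.63], [-0.92, 2.1], [0.06, 2.66], [-1.3, 4.44], [0, 2.69], [-3.02, 3.02]. Speed limits (rad/s): [2.22, 2.22, 2.79, 3.14, 3.14, 3.14].

### API

Orientations are given as [roll, pitch, yaw] about the fixed x, y, z axes, in that order (R = Rz(yaw) Ry(pitch) Rx(roll)).
In Python, from rig import r, cams gives the robot as it stands. The module is installed in compiled form; this text tells all that it offers.
- The arm moves only by the tool send_rows, never from a script. Its argument "targets" is one flat list of numbers, 7 for each row, row after row: the shift along the tool's x, y, z in m, then the turn, a rotation vector about the tool's x, y, z in rad, then the opening, from -1 (shut) to 1 (fully open). In form: [tx, ty, tz, wx, wy, wz, fingers, tx, ty, tz, wx, wy, wz, fingers, ...]. A call has 1 to 12 rows; each row is the pose to reach, as a shift and turn from the pose commanded when the call began, along the tool's axes at that moment; what a row does not reach only later rows make up. A row lasts 1/12 s, in which the tool goes at most 41.7 mm and 7.16 degrees, less where a joint would pass 70% of its speed; a pose out of reach is approached as far as the arm can. A call with a gripper value outside its range is refused whole. The fingers move at their own pace and stop on an object; "grip_force" is the grip in N (left out, the last holds). Time passes only in rows, so rows that repeat a pose let the fingers close. It gives the time, the measured TCP pose, the force, the opening and the grip force at its end, in the units of the state.
- r.sense(): the state, without advancing time (a new reading comes with each control period).
- cams.grab_frame(name): name is "side" or "top" or "wrist"; returns a dict with "color" (420x560x3 uint8, blue, green, red), "fx", "fy", "cx", "cy" (pixels), "k1" (the pictures are not rectified: a ray, as slopes to the right and down, at radius r is drawn at 1 + k1 r^2 times it, then the intrinsics apply), "xyz" and "attitude" of the camera in the world. Camera axes: x right, y down, z forward; pixel columns grow to the right and rows downward; lengths in mm; the calibration is good to about 2 mm. A picture is of the moment at which its call begins. There is no depth.
- r.sign_off(): hands the job in; it is judged then, once.
The state is a dict: "clock": time; "qpos": joint angles; "qvel": joint speeds; "joint_efforts": joint torques, N m; "eef_pos": TCP position; "tcp_rot": TCP orientation; "contact_force": force on the tool from outside, world axes, zero at the start; "wrist_torque": the same for the moment, N m; "opening": opening from 0.0 (shut) to 1.0 (fully open); "grasp_force": force on a finger pad.
Only numpy, scipy, OpenCV 4.12 (cv2) and the standard library are available. Lean on these libraries where they do the work, as an engineer would, in place of code of your own. Each camera call takes 0.05 s, during which the arm holds its last target. There are 200 camera calls.

### The job

Pick the plywood carrying tray up by its handle, bring the loose wooden mallet head to the middle of the tray, wholly between the two pencil lines, and keep it there for at least four seconds without a break while the tray is well clear of the bench and the stand. Then set the tray down gently, square and centred on the slatted stand, with the head still in the middle, and let go. The head is finished and must never touch the tray's end boards or leave the tray; keep the tray's movements slow and leave the other things on the bench where they are.

Things in the scene. Friction and masses are not known exactly. Their poses are not given: they have to be found in the camera images.
- tray: Loose plywood tray, nominal 400 g. Origin: centre of the flat underside, z up. Base 158 mm (x) by 320 mm (y), 6 mm thick; handle along the -x side (towards the robot), the head's channel on the +x side, two dark pencil lines across it at y = +55 and -55 mm. Starts on the bench, left or right of the middle, its y within 0.2 rad of world y.
- tray_grip (a point): Grip point on the tray's handle, at x = -70, y = 0, z = 52 mm in the tray's frame, axes as the tray's. The handle is an upright board 18 mm thick (along x), 90 mm long (along y), from z = 6 to 76 mm, free on both faces (32 mm to the channel's rail); grip it from above across its thickness.
- tray_mid (a point): Middle of the flat channel floor, at x = 25, y = 0, z = 6 mm in the tray's frame, axes as the tray's. The channel runs along y between rails (46 mm either side, 24 mm high) and end boards (inner faces 150 mm either side, 40 mm high).
- head: Loose plain wood cylinder, diameter 50, length 80 mm, nominal 120 g (x0.7 to 1.4). Origin: its centre; x, its axis, lies along tray x. Starts at rest 45 to 90 mm from the tray's middle, at its +y side. Rolls along tray y, 6.5 m/s2 per rad of slope; stays put only on slopes of a few mrad (0.002 to 0.006). Touches an end board at 125 mm from the middle, lies between the lines within 30 mm.
- stand: Fixed slatted wooden stand, 202 mm (x) by 360 mm (y), 30 mm high with a flat level top, on the other side of the middle from the tray. Origin: centre of its underside. Its y is within 0.2 rad of world y. The tray goes on it with its origin over the stand's and y along y, handle towards the robot.
- stand_top (a point): Centre of the stand's top, 30 mm above the bench, where the origin of the tray belongs.
- batten: Bystander: loose wooden batten 160 x 24 x 16 mm, flat on the bench between tray and stand, pointing away from the robot. Origin: centre of the underside.
- tape: Bystander: loose black tape measure, 62 x 34 x 58 mm high, beyond tray and stand. Origin: centre of the underside.
Mind the look-alikes: they are no part of the job. Of the things like the head, leave any that is blue or red; of the rest the larger one is meant.

How it is judged:
By the outcome, as a careful person would: the job done as asked, in the order asked, and still so for the second after the job is handed in, with the robot touching nothing.
It also fails if it takes over 72 s, if anything falls off the work surface, if the arm or the gripper's body presses on something with over 40 N, if the wrist force passes 120 N, or if a joint passes its speed limit or range.

## Working session

There is one attempt and no reset: what is moved stays moved. The work goes in short steps, Python scripts to look and compute and a tool call to move; the robot and the scene stay as the last step left them, time stands still between calls to the robot, and variables do not carry over. Pictures are saved under pics/ and viewed, at most 10 in all, crops included, and the job is handed in when it is done.

Besides the shell and the picture viewer there is one more tool, called after "Call:" as name(argument=value, ...), one argument or row to a line, values as JSON. send_rows: Moves the arm, as the interface text tells. Its arguments: {"type":"object","properties":{"targets":{"type":"array"},"grip_force":{"type":"number"}},"required":["targets"]}

```bash
mkdir -p pics
python3 - <<'E'
from rig import r,cams
import cv2
print(r.sense())
for n in ("side","top"):
    f=cams.grab_frame(n); cv2.imwrite(f"pics/{n}0.png",f["color"])
    print(n,{k:v for k,v in f.items() if k!="color"})
E
```

```text
{'clock': 0.0, 'qpos': array([-1.32542628e+00,  3.53624345e-01,  1.63411295e+00, -1.25998916e-06,
        1.15516296e+00, -2.39771102e-03]), 'qvel': array([ 5.16073703e-04,  1.44146920e-04, -3.73809516e-04, -9.43148811e-05,
        1.32617820e-04, -8.79382777e-04]), 'joint_efforts': array([ 1.87420839e-03, -6.05234456e+01, -3.42069089e+01,  2.01266153e-04,
        9.32268013e-03, -3.23892516e-05]), 'eef_pos': array([ 153.16716057, -605.47777299,  230.58559378]), 'tcp_rot': array([-3.14028506e+00, -1.98319383e-06,  2.47768264e-01]), 'contact_force': array([-0.42707919, -0.404348  ,  0.07027105]), 'wrist_torque': array([-0.02390801, -0.00284142, -0.02100864]), 'grasp_force': 0.0, 'opening': 1.0029834332324974}
side {'fx': 468.11882489618466, 'fy': 468.11882489618466, 'cx': 271.76396362036945, 'cy': 209.2658905537056, 'k1': 0.017342328789137756, 'xyz': array([ 496.05718301, -809.04866989,  976.42298684]), 'attitude': array([-2.3365469 , -0.0211471 , -0.03160176])}
top {'fx': 471.92216898673325, 'fy': 471.92216898673325, 'cx': 286.4401162900809, 'cy': 207.51712083994835, 'k1': 0.05480978566418575, 'xyz': array([ 444.1211486 ,   95.00566502, 1247.4842791 ]), 'attitude': array([-3.06040464,  0.03162874, -1.58630475])}
```

View pics/top0.png

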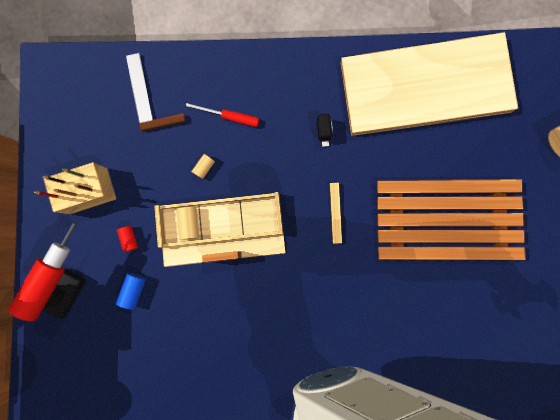

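View pics/side0.png

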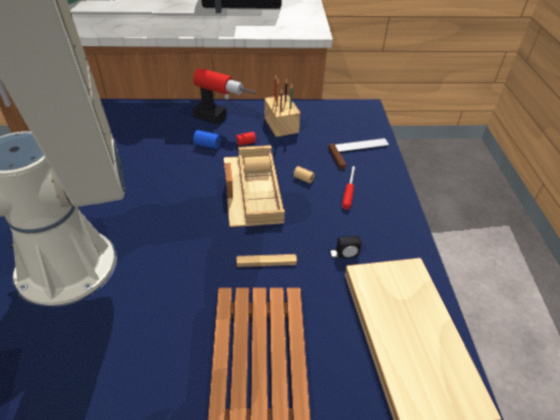

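Top view: the tray is at (220,230) with the head inside at (187,222), and the stand is at (451,220). The batten is at (336,213) and the tape at (325,128). Things that could be taken for the head: the small wood cylinder at (203,167), the blue one at (130,291), the red one at (127,238), and the large wood one in the tray at (187,222). By the description, the one in the tray is meant. I'll check that in close crops.

```bash
cat > h.py <<'E'
import numpy as np, cv2
from scipy.spatial.transform import Rotation as Ro
from scipy.optimize import least_squares
def K(f): return np.array([[f["fx"],0,f["cx"]],[0,f["fy"],f["cy"]],[0,0,1.]])
def D(f): return np.array([f["k1"],0,0,0,0.])
def rot(f): return Ro.from_euler('xyz',f["attitude"]).as_matrix()
def proj(f,P):
    R=rot(f).T; P=np.atleast_2d(np.asarray(P,float))
    return cv2.projectPoints(P.reshape(-1,1,3),cv2.Rodrigues(R)[0],-R@f["xyz"],K(f),D(f))[0].reshape(-1,2)
def ray(f,px):
    u=cv2.undistortPoints(np.array(px,float).reshape(-1,1,2),K(f),D(f)).reshape(-1,2)
    return np.c_[u,np.ones(len(u))]@rot(f).T
def onz(f,px,z):
    d=ray(f,px); return f["xyz"]+d*((z-f["xyz"][2])/d[:,2])[:,None]
def crop(img,x0,y0,x1,y1,s): return cv2.resize(img[y0:y1,x0:x1],None,fx=s,fy=s,interpolation=cv2.INTER_CUBIC)
E
python3 - <<'E'
import cv2,numpy as np
from h import *
t=cv2.imread("pics/top0.png"); s=cv2.imread("pics/side0.png")
o=np.zeros((600,800,3),np.uint8)
def put(c,x,y): o[y:y+c.shape[0],x:x+c.shape[1]]=c[:600-y,:800-x]
put(crop(t,148,185,293,272,4),0,0); put(crop(s,218,138,290,228,3),584,0)
put(crop(t,370,172,530,267,2.6),0,350); put(crop(s,205,280,315,420,1.8),420,350)
cv2.imwrite("pics/c1.png",o)
E
```

```text
(no output)
```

View pics/c1.png

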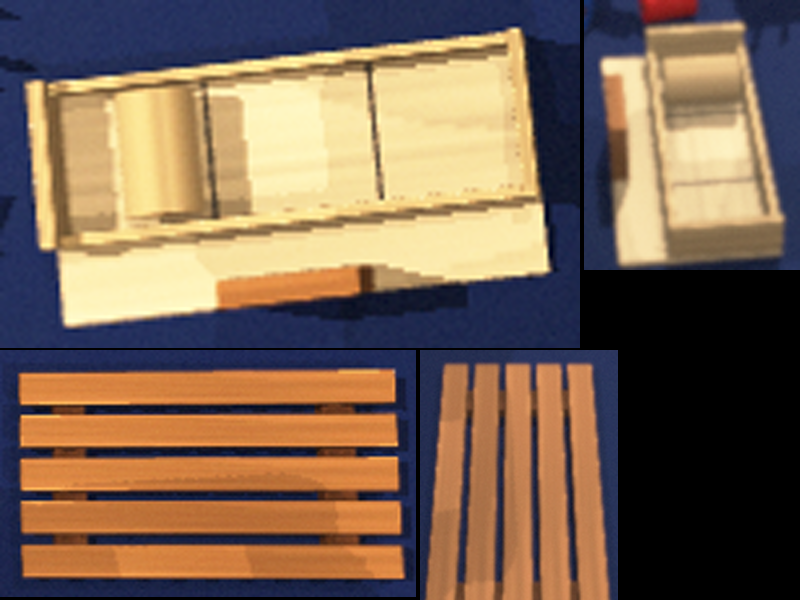

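The crops confirm it: the head in the tray is bare wood and larger than the loose bare cylinder. I'll fit the poses of tray and stand from the read corners, leaving height free as the check.

```bash
cat > fit.py <<'E'
from h import *
from rig import r,cams
T=cams.grab_frame("top"); S=cams.grab_frame("side")
def fit(name,obs,g):
    def res(p):
        R=Ro.from_euler('z',p[3]).as_matrix()
        return np.concatenate([(proj(f,[R@np.array(P)+p[:3]])[0]-px) for f,P,px in obs])
    s=least_squares(res,g,x_scale=[10,10,10,.1],loss='soft_l1')
    print(name,s.x.round(3)); print(res(s.x).reshape(-1,2).round(1).tolist()); return s.x
t=fit("tray",[(T,(-79,160,6),(164.5,266.5)),(T,(-79,-160,6),(285.2,253)),(T,(79,-160,46),(278.5,192)),(T,(79,160,46),(154.5,205.5)),(T,(-29,160,46),(158,247)),
 (S,(-79,160,6),(224.3,158)),(S,(-79,-160,0),(230,226)),(S,(79,-160,46),(284.3,209.7)),(S,(-29,-160,46),(245.3,214)),(S,(79,-160,0),(284,223.7)),(S,(-29,160,46),(238.7,147)),(S,(79,160,46),(271.7,146))],[400,250,0,0])
s=fit("stand",[(T,(101,180,30),(377.3,181.2)),(T,(101,-180,30),(521.9,179.3)),(T,(-101,180,30),(378.5,259.7)),(T,(-101,-180,30),(525.8,259.7)),(S,(-101,180,30),(217.8,287.8)),(S,(101,180,30),(300.6,287.8))],[400,-300,0,0])
print("batten",onz(T,[(331,183),(341,183),(342,243),(332,243)],16)[:,:2].round())
print("tape",onz(T,[(325,128)],40)[:,:2].round())
R=Ro.from_euler('z',t[3]).as_matrix()
print("grip",R@[-70,0,52]+t[:3]); print("lines",((onz(T,[(200.7,222.5),(242,217.8)],6)-t[:3])@R).round(1))
print("head",((onz(T,[(188,221.5)],56)-t[:3])@R).round(1))
E
python3 fit.py
```

```text
tray [ 4.89718e+02  3.04352e+02 -3.43100e+00  8.90000e-02]
[[-0.2, -0.3], [-0.0, 0.4], [-0.2, 0.2], [0.3, -0.1], [0.2, 0.3], [0.2, -0.5], [-0.1, 0.6], [0.1, 1.8], [1.5, 0.0], [-0.2, -1.0], [0.3, 0.1], [-0.5, -0.7]]
stand [ 5.05448e+02 -2.83886e+02 -2.47900e+00 -1.10000e-02]
[[0.4, -0.1], [-0.3, 0.2], [0.9, -0.0], [-0.4, 0.0], [0.8, -0.0], [-0.8, -0.4]]
batten [[607.  15.]
 [607. -12.]
 [450. -10.]
 [451.  16.]]
tape [[748.  28.]]
grip [419.99172296 298.16422925  48.56935732]
lines [[ 25.3  53.7   9.4]
 [ 26.1 -56.3   9.4]]
head [[27.6 75.3 59.4]]
```

Both fits hold: heights are within 4 mm of zero, and the lines land at ±55 with the head at y=+75 in the tray frame. The grip point is at (420,298) and its yaw is 0.089, so I want tool yaw 1.66. I'll move over the handle now.

Call:
send_rows(
  targets=[0.48,-0.81,0.03,0,0,-1.412,-0.06,0.48,-0.81,0.03,0,0,-1.412,-0.06,0.48,-0.81,0.03,0,0,-1.412,-0.06,0.48,-0.81,0.03,0,0,-1.412,-0.06,0.48,-0.81,0.03,0,0,-1.412,-0.06,0.48,-0.81,0.03,0,0,-1.412,-0.06,0.48,-0.81,0.03,0,0,-1.412,-0.06,0.48,-0.81,0.03,0,0,-1.412,-0.06,0.48,-0.81,0.03,0,0,-1.412,-0.06,0.48,-0.81,0.03,0,0,-1.412,-0.06,0.48,-0.81,0.03,0,0,-1.412,-0.06,0.48,-0.81,0.03,0,0,-1.412,-0.06],
)

```text
clock: 1.2
eef_pos: [294.7, -124.9, 215.5]
tcp_rot: [3.141, 0.0, 1.666]
contact_force: [0.4, 0.2, -0.0]
opening: 0.468
grasp_force: 0.0
```

Call:
send_rows(
  targets=[0.4,0.155,0,0,0,0,-0.06,0.4,0.155,0,0,0,0,-0.06,0.4,0.155,0,0,0,0,-0.06,0.4,0.155,0,0,0,0,-0.06,0.4,0.155,0,0,0,0,-0.06,0.4,0.155,0,0,0,0,-0.06,0.4,0.155,0,0,0,0,-0.06,0.4,0.155,0,0,0,0,-0.06,0.4,0.155,0,0,0,0,-0.06,0.4,0.155,0,0,0,0,-0.06,0.4,0.155,0,0,0,0,-0.06,0.4,0.155,0,0,0,0,-0.06],
)

```text
clock: 2.2
eef_pos: [414.4, 288.4, 215.1]
tcp_rot: [3.141, -0.001, 1.663]
contact_force: [0.0, -0.9, -0.3]
opening: 0.472
grasp_force: 0.0
```

Run:
```python
from h import *
from rig import r,cams
s=r.sense(); print(s["eef_pos"],s["tcp_rot"])
o=np.zeros((600,800,3),np.uint8)
w=cams.grab_frame("wrist"); print({k:v for k,v in w.items() if k!="color"})
t=cams.grab_frame("top")["color"]
o[:420,:560]=w["color"]; o[424:600,:280]=crop(t,145,185,285,273,2)
c=crop(cams.grab_frame("side")["color"],190,110,310,240,2)[:,:240]; o[:c.shape[0],560:]=c
cv2.imwrite("pics/c2.png",o)
```

```text
[414.36054325 288.44631522 215.10585014] [ 3.14115281e+00 -7.00893103e-04  1.66264055e+00]
{'fx': 342.8980300718372, 'fy': 342.8980300718372, 'cx': 279.7278259957144, 'cy': 209.49212051809832, 'k1': -0.05673626117071145, 'xyz': array([406.29169663, 365.98292816, 358.49726513]), 'attitude': array([2.83513586e+00, 4.09363809e-04, 9.18521197e-02])}
```

View pics/c2.png

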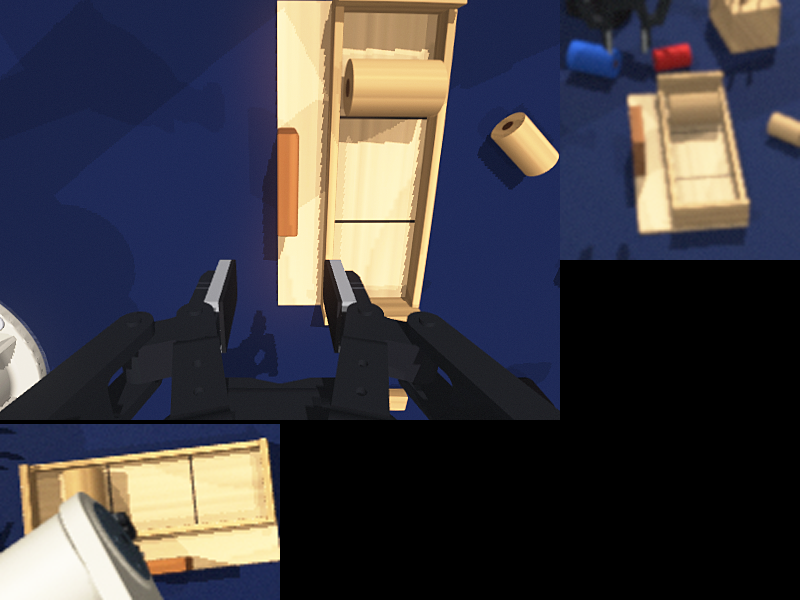

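The wrist view shows the handle top with corners at about (278,128), (297,129), (298,237) and (278,237). The head is at (395,88), and the lines are at rows 118 and 221. I'll check the grip point with these.

```bash
cat >> h.py <<'E'
def wristpose():  # camera pose relative to tool (T_tool_cam) is constant
    from rig import r
    s=r.sense(); return s["eef_pos"],Ro.from_euler('xyz',s["tcp_rot"]).as_matrix()
E
python3 - <<'E'
from h import *
from rig import r,cams
w=cams.grab_frame("wrist"); p,R=wristpose()
H=onz(w,[(278,128),(297,129),(298,237),(278,237)],76); print(H.round(1),H.mean(0))
L=onz(w,[(375,118),(375,221.5)],6); print("lines",L.round(1))
tr=np.array([489.7,304.35,0]);Rt=Ro.from_euler('z',.089).as_matrix()
print(((H-tr)@Rt).round(1),((L-tr)@Rt).round(1))
print("cam in tool",R.T@(w["xyz"]-p),Ro.from_matrix(R.T@rot(w)).as_rotvec())
g=tr+Rt@[-70,0,0]
print("tool shift to grip",R.T@(np.array([g[0],g[1],33])-p))
E
```

```text
[[405.2 341.1  76. ]
 [420.5 341.6  76. ]
 [431.1 248.5  76. ]
 [413.4 247.   76. ]] [417.5394098  294.55235947  76.        ]
lines [[500.9 354.6   6. ]
 [519.6 246.    6. ]]
[[-80.9  44.1  76. ]
 [-65.6  43.3  76. ]
 [-63.3 -50.4  76. ]
 [-81.1 -50.4  76. ]] [[ 15.6  49.1   6. ]
 [ 24.6 -60.8   6. ]]
cam in tool [  78.33570393   -0.95786951 -143.07977044] [-0.24033405 -0.24218223  1.55636049]
tool shift to grip [ 13.55462896   8.3065224  182.13409812]
```

Call:
send_rows(
  targets=[0.011,0.0075,0.02,0,0,0,-0.06,0.011,0.0075,0.055,0,0,0,-0.06,0.011,0.0075,0.09,0,0,0,-0.06,0.011,0.0075,0.12,0,0,0,-0.06,0.011,0.0075,0.14,0,0,0,-0.06,0.011,0.0075,0.155,0,0,0,-0.06,0.011,0.0075,0.166,0,0,0,-0.06,0.011,0.0075,0.174,0,0,0,-0.06,0.011,0.0075,0.18,0,0,0,-0.06,0.011,0.0075,0.182,0,0,0,-0.06,0.011,0.0075,0.182,0,0,0,-0.06,0.011,0.0075,0.182,0,0,0,-0.06],
)

```text
clock: 3.4
eef_pos: [420.6, 297.4, 34.0]
tcp_rot: [3.141, -0.0, 1.66]
contact_force: [-0.5, -0.3, -0.2]
opening: 0.471
grasp_force: 0.0
```

Run:
```python
from h import *
from rig import r,cams
s=r.sense(); print(s["eef_pos"],s["tcp_rot"],s["contact_force"],s["opening"])
w=cams.grab_frame("wrist"); np.save("w3.npy",w["color"])
cv2.imwrite("pics/c3.png",w["color"])
```

```text
[420.5567143  297.40493709  33.97919006] [ 3.14072221e+00 -4.98300178e-04  1.65975881e+00] [-0.47389419 -0.34128367 -0.18977666] 0.47149063916362716
```

View pics/c3.png

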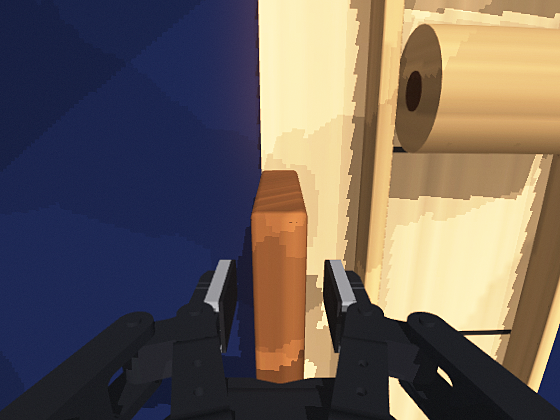

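The fingers straddle the handle cleanly, pads near (222,290) and (340,290) with the handle between at (280,290). The head's end hole is at (413,91), so I can track it. Gripping now.

Call:
send_rows(
  targets=[0,0,0,0,0,0,-1,0,0,0,0,0,0,-1,0,0,0,0,0,0,-1,0,0,0,0,0,0,-1,0,0,0,0,0,0,-1,0,0,0,0,0,0,-1,0,0,0,0,0,0,-1,0,0,0,0,0,0,-1],
  grip_force=110,
)

```text
clock: 4.12
eef_pos: [420.5, 297.5, 34.1]
tcp_rot: [3.141, -0.0, 1.66]
contact_force: [-0.6, -1.2, 5.5]
opening: 0.196
grasp_force: 107.6
```

```bash
cat > track.py <<'E'
from h import *
from rig import r,cams
CT=np.array([78.336,-.958,-143.08]); CR=Ro.from_rotvec([-.24033,-.24218,1.55636]).as_matrix()
s=r.sense()
w=cams.grab_frame("wrist"); g=cv2.cvtColor(w["color"],cv2.COLOR_BGR2GRAY)
f=dict(w); f["xyz"]=CT; f["attitude"]=Ro.from_matrix(CR).as_euler('xyz')
# hole on the head's near end: tool coords (y_tray, 55, 2)
ys=np.arange(-125,126,1.); path=proj(f,np.c_[ys,np.full_like(ys,55),np.full_like(ys,2)])
m=np.zeros_like(g); cv2.polylines(m,[path.astype(np.int32).reshape(-1,1,2)],False,255,34)
hsv=cv2.cvtColor(w["color"],cv2.COLOR_BGR2HSV)
b=((g<75)&(m>0)&((hsv[...,0]<25)|(hsv[...,0]>170))).astype(np.uint8)
n,_,st,ce=cv2.connectedComponentsWithStats(b)
print("t",round(float(s["clock"]),2),s["eef_pos"].round(1),s["tcp_rot"].round(4),"F",s["contact_force"].round(1),"M",s["wrist_torque"].round(2),"open",round(float(s["opening"]),3))
for i in range(1,n):
    if st[i,4]>120:
        d=np.hypot(*(path-ce[i]).T); print("blob",st[i].tolist(),ce[i].round(1),"y",round(float(np.interp(ce[i][1],path[:,1][::-1],ys[::-1])),1),"off",d.min().round(1))
import sys
if len(sys.argv)>1:
    cv2.imwrite(f"pics/{sys.argv[1]}.png",w["color"])
np.save("last.npy",w["color"])
E
python3 track.py g1
```

```text
t 4.12 [420.5 297.5  34.1] [ 3.1408e+00 -4.0000e-04  1.6603e+00] F [-0.6 -1.2  5.5] M [-0.08  0.3   0.08] open 0.196
blob [399, 71, 35, 44, 724] [415.6  94.8] y 81.3 off 2.2
```

Call:
send_rows(
  targets=[0,0,-0.002,0,0,0,-1,0,0,-0.006,0,0,0,-1,0,0,-0.011,0,0.002,0,-1,0,0,-0.017,0,0.004,0,-1,0,0,-0.023,0,0.006,0,-1,0,0,-0.029,0,0.006,0,-1,0,0,-0.034,0,0.006,0,-1,0,0,-0.038,0,0.006,0,-1,0,0,-0.04,0,0.006,0,-1],
)

```text
clock: 4.92
eef_pos: [420.4, 297.4, 74.1]
tcp_rot: [3.141, -0.006, 1.66]
contact_force: [-0.8, 0.7, -6.1]
opening: 0.204
grasp_force: 107.5
```

```bash
sed -i 's/g<75/g<55/' track.py; python3 track.py l1
python3 - <<'E'
from h import *
from rig import cams
o=np.zeros((440,800,3),np.uint8)
o[:420,:560]=np.load("last.npy")
c=crop(cams.grab_frame("side")["color"],200,110,320,250,2)[:440,:240]; o[:c.shape[0],560:]=c
cv2.imwrite("pics/c4.png",o)
E
```

```text
t 4.92 [420.4 297.4  74.1] [ 3.1408 -0.0064  1.6598] F [-0.8  0.7 -6.1] M [-0.1   0.37  0.03] open 0.204
blob [406, 71, 16, 41, 510] [413.5  91.2] y 82.7 off 4.7
```

View pics/c4.png

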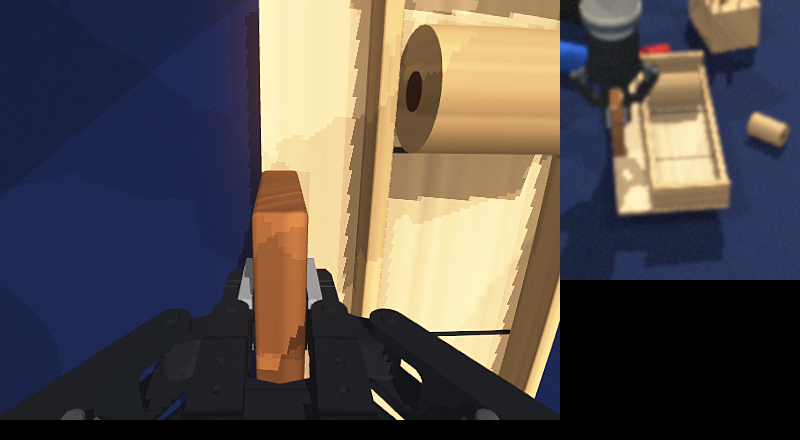

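The head did not move: the hole is still at (413,91), the lines are at rows 150 and 331, and the tray is rigid in the grip. I'll tilt further while lifting more.

Call:
send_rows(
  targets=[0,0,-0.004,0,0.003,0,-1,0,0,-0.01,0,0.006,0,-1,0,0,-0.017,0,0.009,0,-1,0,0,-0.024,0,0.01,0,-1,0,0,-0.03,0,0.01,0,-1,0,0,-0.035,0,0.01,0,-1],
)

```text
clock: 5.52
eef_pos: [420.5, 297.1, 109.4]
tcp_rot: [3.141, -0.016, 1.66]
contact_force: [1.2, 0.3, -5.2]
opening: 0.197
grasp_force: 107.8
```

```bash
cat >> track.py <<'E'
q=proj(f,[(y,80,27) for y in (55,-55)]); print("pred lines at ty=80:",q.round(1).tolist())
E
python3 track.py
```

```text
t 5.52 [420.5 297.1 109.4] [ 3.1408 -0.0164  1.6597] F [ 1.2  0.3 -5.2] M [-0.12  0.42  0.  ] open 0.197
blob [406, 72, 16, 40, 505] [413.5  91.6] y 82.6 off 4.6
pred lines at ty=80: [[441.9, 151.3], [414.8, 335.6]]
```

Call:
send_rows(
  targets=[0,0,-0.004,0,0,0,-1,0,0,-0.006,0,0,0,-1,0,0,-0.007,0,0,0,-1,0,0,-0.007,0,0,0,-1],
)

```text
clock: 5.9
eef_pos: [420.2, 296.9, 115.5]
tcp_rot: [3.142, -0.016, 1.66]
contact_force: [0.8, 0.3, -5.8]
opening: 0.195
grasp_force: 107.9
```

```bash
python3 track.py
```

```text
t 5.9 [420.2 296.9 115.5] [ 3.1415 -0.0161  1.6598] F [ 0.8  0.3 -5.8] M [-0.1   0.38  0.03] open 0.195
blob [406, 74, 16, 40, 507] [413.3  93.6] y 81.8 off 4.6
pred lines at ty=80: [[441.9, 151.3], [414.8, 335.6]]
```

Call:
send_rows(
  targets=[0,0,0,0,0.002,0,-1,0,0,0,0,0.004,0,-1,0,0,0,0,0.006,0,-1,0,0,0,0,0.006,0,-1,0,0,0,0,0.006,0,-1,0,0,0,0,0.006,0,-1],
)

```text
clock: 6.45
eef_pos: [420.2, 296.8, 115.3]
tcp_rot: [-3.142, -0.022, 1.66]
contact_force: [-0.4, -0.0, -6.0]
opening: 0.197
grasp_force: 107.9
```

```bash
python3 track.py
```

```text
t 6.45 [420.2 296.8 115.3] [-3.1415 -0.0219  1.6598] F [-0.4 -0.  -6. ] M [-0.17  0.38 -0.04] open 0.197
blob [405, 77, 17, 41, 499] [413.   97.1] y 80.4 off 4.4
pred lines at ty=80: [[441.9, 151.3], [414.8, 335.6]]
```

Call:
send_rows(
  targets=[0,0,0,0,0,0,-1,0,0,0,0,0,0,-1,0,0,0,0,0,0,-1,0,0,0,0,0,0,-1,0,0,0,0,0,0,-1,0,0,0,0,0,0,-1],
)

```text
clock: 7.0
eef_pos: [420.2, 296.9, 115.4]
tcp_rot: [-3.142, -0.022, 1.66]
contact_force: [-0.4, -0.6, -5.7]
opening: 0.192
grasp_force: 107.9
```

```bash
python3 track.py
```

```text
t 7.0 [420.2 296.9 115.4] [-3.1416 -0.022   1.6598] F [-0.4 -0.6 -5.7] M [-0.11  0.41  0.01] open 0.192
blob [404, 97, 16, 39, 475] [411.1 115.8] y 73.0 off 4.4
pred lines at ty=80: [[441.9, 151.3], [414.8, 335.6]]
```

Call:
send_rows(
  targets=[0,0,0,0,0,0,-1,0,0,0,0,0,0,-1,0,0,0,0,0,0,-1,0,0,0,0,-0.002,0,-1,0,0,0,0,-0.004,0,-1],
)

```text
clock: 7.47
eef_pos: [420.2, 296.8, 115.4]
tcp_rot: [3.142, -0.018, 1.66]
contact_force: [0.1, 0.3, -6.2]
opening: 0.195
grasp_force: 107.9
```

```bash
python3 track.py
```

```text
t 7.47 [420.2 296.8 115.4] [ 3.1416 -0.0178  1.6597] F [ 0.1  0.3 -6.2] M [-0.11  0.35  0.03] open 0.195
blob [401, 124, 16, 38, 456] [408.3 142.7] y 61.9 off 4.4
pred lines at ty=80: [[441.9, 151.3], [414.8, 335.6]]
```

Call:
send_rows(
  targets=[0,0,0,0,0,0,-1,0,0,0,0,0,0,-1,0,0,0,0,0,0,-1,0,0,0,0,0,0,-1,0,0,0,0,0,0,-1,0,0,0,0,-0.001,0,-1],
)

```text
clock: 8.02
eef_pos: [420.2, 296.8, 115.4]
tcp_rot: [-3.142, -0.017, 1.66]
contact_force: [0.1, 0.2, -6.5]
opening: 0.2
grasp_force: 107.9
```

```bash
python3 track.py
```

```text
t 8.02 [420.2 296.8 115.4] [-3.1416 -0.017   1.6598] F [ 0.1  0.2 -6.5] M [-0.1   0.42 -0.03] open 0.2
blob [398, 157, 15, 37, 422] [405.1 175.1] y 48.0 off 4.0
pred lines at ty=80: [[441.9, 151.3], [414.8, 335.6]]
```

Call:
send_rows(
  targets=[0,0,0,0,0,0,-1,0,0,0,0,0,0,-1,0,0,0,0,0,0,-1,0,0,0,0,0,0,-1,0,0,0,0,0,0,-1,0,0,0,0,0,0,-1,0,0,0,0,0,0,-1],
)

```text
clock: 8.65
eef_pos: [420.2, 296.9, 115.4]
tcp_rot: [-3.142, -0.017, 1.66]
contact_force: [-0.2, -0.8, -6.0]
opening: 0.192
grasp_force: 107.9
```

```bash
python3 track.py
```

```text
t 8.65 [420.2 296.9 115.4] [-3.1416 -0.017   1.6598] F [-0.2 -0.8 -6. ] M [-0.11  0.43  0.01] open 0.192
blob [395, 187, 14, 36, 386] [401.9 204.7] y 34.6 off 3.9
pred lines at ty=80: [[441.9, 151.3], [414.8, 335.6]]
```

Call:
send_rows(
  targets=[0,0,0,0,-0.0005,0,-1,0,0,0,0,-0.0005,0,-1,0,0,0,0,-0.0005,0,-1,0,0,0,0,-0.0005,0,-1,0,0,0,0,-0.0005,0,-1,0,0,0,0,-0.0005,0,-1,0,0,0,0,-0.0005,0,-1],
)

```text
clock: 9.28
eef_pos: [420.2, 296.9, 115.4]
tcp_rot: [-3.142, -0.017, 1.66]
contact_force: [0.2, 0.0, -5.2]
opening: 0.197
grasp_force: 107.9
```

```bash
python3 track.py
```

```text
t 9.28 [420.2 296.9 115.4] [-3.1415 -0.0165  1.6597] F [ 0.2  0.  -5.2] M [-0.11  0.35 -0.05] open 0.197
blob [394, 148, 35, 5, 152] [410.6 150.2] y 58.8 off 1.5
blob [394, 208, 13, 35, 363] [399.8 224.7] y 25.1 off 3.6
pred lines at ty=80: [[441.9, 151.3], [414.8, 335.6]]
```

Call:
send_rows(
  targets=[0,0,0,0,0.001,0,-1,0,0,0,0,0.001,0,-1,0,0,0,0,0.001,0,-1,0,0,0,0,0.001,0,-1,0,0,0,0,0.001,0,-1,0,0,0,0,0.001,0,-1,0,0,0,0,0.001,0,-1],
)

```text
clock: 9.92
eef_pos: [420.2, 296.9, 115.4]
tcp_rot: [3.142, -0.018, 1.66]
contact_force: [0.3, 0.1, -5.8]
opening: 0.196
grasp_force: 107.9
```

```bash
python3 track.py
```

```text
t 9.92 [420.2 296.9 115.4] [ 3.1415 -0.0175  1.6598] F [ 0.3  0.1 -5.8] M [-0.08  0.42  0.03] open 0.196
blob [394, 148, 35, 5, 140] [410.6 150.1] y 58.8 off 1.4
blob [392, 220, 13, 35, 352] [398.3 237.2] y 19.0 off 3.7
pred lines at ty=80: [[441.9, 151.3], [414.8, 335.6]]
```

Call:
send_rows(
  targets=[0,0,0,0,0.001,0,-1,0,0,0,0,0.001,0,-1,0,0,0,0,0.001,0,-1,0,0,0,0,0.001,0,-1,0,0,0,0,0.001,0,-1,0,0,0,0,0.001,0,-1,0,0,0,0,0.001,0,-1,0,0,0,0,0.001,0,-1,0,0,0,0,0.001,0,-1],
)

```text
clock: 10.72
eef_pos: [420.2, 296.9, 115.3]
tcp_rot: [-3.142, -0.019, 1.66]
contact_force: [-1.1, 0.1, -6.3]
opening: 0.194
grasp_force: 107.9
```

```bash
python3 track.py
```

```text
t 10.72 [420.2 296.9 115.3] [-3.1415 -0.0185  1.6598] F [-1.1  0.1 -6.3] M [-0.07  0.4   0.01] open 0.194
blob [394, 148, 35, 5, 151] [411.  150.1] y 58.8 off 1.0
blob [391, 236, 12, 34, 332] [396.6 252.2] y 11.5 off 3.6
pred lines at ty=80: [[441.9, 151.3], [414.8, 335.6]]
```

Call:
send_rows(
  targets=[0,0,0,0,-0.001,0,-1,0,0,0,0,-0.001,0,-1,0,0,0,0,-0.001,0,-1,0,0,0,0,-0.001,0,-1,0,0,0,0,-0.001,0,-1,0,0,0,0,-0.001,0,-1,0,0,0,0,-0.001,0,-1,0,0,0,0,-0.001,0,-1,0,0,0,0,-0.001,0,-1,0,0,0,0,-0.0015,0,-1,0,0,0,0,-0.0025,0,-1,0,0,0,0,-0.0035,0,-1],
)

```text
clock: 11.77
eef_pos: [420.2, 296.9, 115.4]
tcp_rot: [-3.142, -0.015, 1.66]
contact_force: [0.3, -0.2, -5.9]
opening: 0.197
grasp_force: 107.9
```

```bash
python3 track.py
```

```text
t 11.77 [420.2 296.9 115.4] [-3.1416 -0.0149  1.6598] F [ 0.3 -0.2 -5.9] M [-0.05  0.41  0.02] open 0.197
blob [394, 148, 35, 5, 149] [411.3 150.1] y 58.8 off 0.8
blob [389, 256, 12, 33, 311] [394.3 272.2] y 1.1 off 3.4
pred lines at ty=80: [[441.9, 151.3], [414.8, 335.6]]
```

Call:
send_rows(
  targets=[0,0,0,0,-0.0015,0,-1,0,0,0,0,-0.0015,0,-1,0,0,0,0,-0.0015,0,-1,0,0,0,0,-0.0015,0,-1,0,0,0,0,-0.0015,0,-1,0,0,0,0,-0.0015,0,-1,0,0,0,0,-0.0015,0,-1,0,0,0,0,-0.0015,0,-1],
)

```text
clock: 12.48
eef_pos: [420.2, 296.9, 115.4]
tcp_rot: [3.142, -0.014, 1.66]
contact_force: [0.4, -0.3, -5.4]
opening: 0.199
grasp_force: 107.9
```

```bash
python3 track.py m1
```

```text
t 12.48 [420.2 296.9 115.4] [ 3.1416 -0.0135  1.6598] F [ 0.4 -0.3 -5.4] M [-0.    0.43 -0.02] open 0.199
blob [394, 148, 35, 5, 156] [411. 150.] y 58.8 off 1.0
blob [389, 258, 11, 34, 304] [394.  274.5] y -0.2 off 3.5
pred lines at ty=80: [[441.9, 151.3], [414.8, 335.6]]
```

View pics/m1.png

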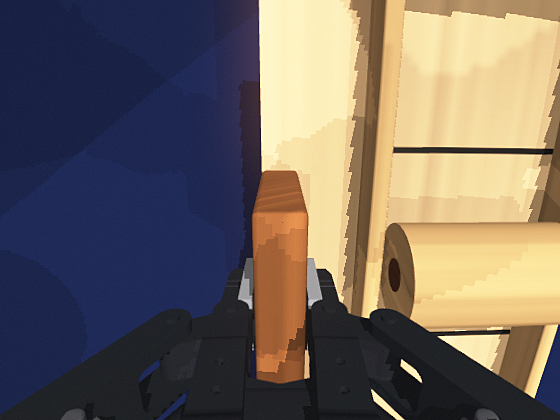

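The head's hole is at (394,274), so it has stopped at y≈0, with the lines at rows 150 and 331. Next I'll hold and check that it stays.

Call:
send_rows(
  targets=[0,0,0,0,0,0,-1,0,0,0,0,0,0,-1,0,0,0,0,0,0,-1,0,0,0,0,0,0,-1,0,0,0,0,0,0,-1,0,0,0,0,0,0,-1,0,0,0,0,0,0,-1,0,0,0,0,0,0,-1,0,0,0,0,0,0,-1,0,0,0,0,0,0,-1,0,0,0,0,0,0,-1,0,0,0,0,0,0,-1],
)

```text
clock: 13.53
eef_pos: [420.2, 296.9, 115.3]
tcp_rot: [-3.142, -0.014, 1.66]
contact_force: [0.1, -0.5, -5.7]
opening: 0.199
grasp_force: 107.9
```

```bash
python3 track.py
```

```text
t 13.53 [420.2 296.9 115.3] [-3.1415 -0.0135  1.6597] F [ 0.1 -0.5 -5.7] M [-0.01  0.38 -0.02] open 0.199
blob [394, 148, 35, 5, 155] [411.3 150. ] y 58.9 off 0.7
blob [389, 258, 11, 34, 303] [394.  274.6] y -0.2 off 3.5
pred lines at ty=80: [[441.9, 151.3], [414.8, 335.6]]
```

Call:
send_rows(
  targets=[0,0,0,0,0,0,-1,0,0,0,0,0,0,-1,0,0,0,0,0,0,-1,0,0,0,0,0,0,-1,0,0,0,0,0,0,-1,0,0,0,0,0,0,-1,0,0,0,0,0,0,-1,0,0,0,0,0,0,-1,0,0,0,0,0,0,-1,0,0,0,0,0,0,-1,0,0,0,0,0,0,-1,0,0,0,0,0,0,-1],
)

```text
clock: 14.58
eef_pos: [420.2, 296.9, 115.3]
tcp_rot: [-3.142, -0.014, 1.66]
contact_force: [-0.4, -0.3, -5.8]
opening: 0.197
grasp_force: 107.9
```

Call:
send_rows(
  targets=[0,0,0,0,0,0,-1,0,0,0,0,0,0,-1,0,0,0,0,0,0,-1,0,0,0,0,0,0,-1,0,0,0,0,0,0,-1,0,0,0,0,0,0,-1,0,0,0,0,0,0,-1,0,0,0,0,0,0,-1,0,0,0,0,0,0,-1,0,0,0,0,0,0,-1,0,0,0,0,0,0,-1,0,0,0,0,0,0,-1],
)

```text
clock: 15.58
eef_pos: [420.2, 296.9, 115.3]
tcp_rot: [-3.142, -0.013, 1.66]
contact_force: [-1.0, -0.5, -6.1]
opening: 0.199
grasp_force: 107.9
```

```bash
python3 track.py
```

```text
t 15.58 [420.2 296.9 115.3] [-3.1416 -0.0135  1.6598] F [-1.  -0.5 -6.1] M [-0.07  0.41  0.02] open 0.199
blob [394, 148, 35, 5, 157] [411.2 150.1] y 58.8 off 0.9
blob [389, 258, 11, 34, 303] [394.  274.5] y -0.2 off 3.5
pred lines at ty=80: [[441.9, 151.3], [414.8, 335.6]]
```

The head has not moved at all (0.1 px) for over 3 s, inside the lines and clear of the bench. Next is slow transport in three 194 mm segments, with a 2 mrad tilt feed-forward against the acceleration.

Call:
send_rows(
  targets=[-0.0001,0,0,0,0.001,0,-1,-0.0003,0,0,0,0.002,0,-1,-0.0007,0,0,0,0.002,0,-1,-0.0012,-0.0001,0,0,0.002,0,-1,-0.0019,-0.0001,0,0,0.002,0,-1,-0.0027,-0.0002,0,0,0.002,0,-1,-0.0037,-0.0002,0,0,0.002,0,-1,-0.0048,-0.0003,0,0,0.002,0,-1,-0.0061,-0.0004,0,0,0.002,0,-1,-0.0075,-0.0005,0,0,0.002,0,-1,-0.0091,-0.0006,0,0,0.002,0,-1,-0.0108,-0.0007,0,0,0.002,0,-1],
)

```text
clock: 16.63
eef_pos: [420.4, 285.9, 115.2]
tcp_rot: [-3.142, -0.016, 1.66]
contact_force: [-0.4, -0.0, -6.7]
opening: 0.197
grasp_force: 107.9
```

Call:
send_rows(
  targets=[-0.0019,-0.0001,0,0,0,0,-1,-0.0039,-0.0002,0,0,0,0,-1,-0.0061,-0.0004,0,0,0,0,-1,-0.0084,-0.0005,0,0,0,0,-1,-0.0109,-0.0007,0,0,0,0,-1,-0.0135,-0.0009,0,0,0,0,-1,-0.0163,-0.001,0,0,0,0,-1,-0.0192,-0.0012,0,0,0,0,-1,-0.0223,-0.0014,0,0,0,0,-1,-0.0255,-0.0016,0,0,0,0,-1,-0.0289,-0.0018,0,0,0,0,-1,-0.0324,-0.002,0,0,0,0,-1],
)

```text
clock: 17.63
eef_pos: [421.4, 253.3, 114.7]
tcp_rot: [3.142, -0.016, 1.66]
contact_force: [-0.1, 0.0, -6.0]
opening: 0.198
grasp_force: 107.9
```

Call:
send_rows(
  targets=[-0.0037,-0.0002,0,0,0,0,-1,-0.0075,-0.0005,0,0,0,0,-1,-0.0115,-0.0007,0,0,0,0,-1,-0.0156,-0.001,0,0,0,0,-1,-0.0199,-0.0013,0,0,0,0,-1,-0.0243,-0.0015,0,0,0,0,-1,-0.0289,-0.0018,0,0,0,0,-1,-0.0336,-0.0021,0,0,0,0,-1,-0.0385,-0.0024,0,0,0,0,-1,-0.0435,-0.0027,0,0,0,0,-1,-0.0487,-0.0031,0,0,0,0,-1,-0.054,-0.0034,0,0,0,0,-1],
)

```text
clock: 18.63
eef_pos: [422.8, 199.0, 113.9]
tcp_rot: [3.142, -0.016, 1.66]
contact_force: [0.0, -0.4, -5.3]
opening: 0.196
grasp_force: 107.9
```

Call:
send_rows(
  targets=[-0.0053,-0.0003,0,0,-0.002,0,-1,-0.0105,-0.0007,0,0,-0.004,0,-1,-0.0155,-0.001,0,0,-0.004,0,-1,-0.0204,-0.0013,0,0,-0.004,0,-1,-0.0251,-0.0016,0,0,-0.004,0,-1,-0.0297,-0.0019,0,0,-0.004,0,-1,-0.0341,-0.0021,0,0,-0.004,0,-1,-0.0384,-0.0024,0,0,-0.004,0,-1,-0.0425,-0.0027,0,0,-0.004,0,-1,-0.0465,-0.0029,0,0,-0.004,0,-1,-0.0503,-0.0032,0,0,-0.004,0,-1,-0.054,-0.0034,0,0,-0.004,0,-1],
)

```text
clock: 19.63
eef_pos: [424.1, 145.1, 113.0]
tcp_rot: [-3.142, -0.012, 1.66]
contact_force: [0.3, 0.1, -5.4]
opening: 0.197
grasp_force: 107.9
```

Call:
send_rows(
  targets=[-0.0035,-0.0002,0,0,0,0,-1,-0.0069,-0.0004,0,0,0,0,-1,-0.0101,-0.0006,0,0,0,0,-1,-0.0132,-0.0008,0,0,0,0,-1,-0.0161,-0.001,0,0,0,0,-1,-0.0189,-0.0012,0,0,0,0,-1,-0.0215,-0.0014,0,0,0,0,-1,-0.024,-0.0015,0,0,0,0,-1,-0.0263,-0.0017,0,0,0,0,-1,-0.0285,-0.0018,0,0,0,0,-1,-0.0305,-0.0019,0,0,0,0,-1,-0.0324,-0.002,0,0,0,0,-1],
)

```text
clock: 20.63
eef_pos: [425.0, 112.8, 112.7]
tcp_rot: [-3.142, -0.011, 1.66]
contact_force: [0.1, -0.2, -5.5]
opening: 0.194
grasp_force: 107.9
```

Call:
send_rows(
  targets=[-0.0017,-0.0001,0,0,0,0,-1,-0.0033,-0.0002,0,0,0,0,-1,-0.0047,-0.0003,0,0,0,0,-1,-0.006,-0.0004,0,0,0,0,-1,-0.0071,-0.0004,0,0,0,0,-1,-0.0081,-0.0005,0,0,0,0,-1,-0.0089,-0.0006,0,0,0,0,-1,-0.0096,-0.0006,0,0,0,0,-1,-0.0101,-0.0006,0,0,0,0,-1,-0.0105,-0.0007,0,0,0,0,-1,-0.0107,-0.0007,0,0,0.001,0,-1,-0.0108,-0.0007,0,0,0.002,0,-1],
)

```text
clock: 21.63
eef_pos: [425.3, 102.2, 112.6]
tcp_rot: [-3.142, -0.014, 1.66]
contact_force: [0.2, 0.9, -5.6]
opening: 0.196
grasp_force: 107.9
```

```bash
python3 track.py
```

```text
t 21.63 [425.3 102.2 112.6] [-3.1416 -0.0136  1.6598] F [ 0.2  0.9 -5.6] M [-0.04  0.43  0.02] open 0.196
blob [394, 147, 35, 6, 144] [410.5 149.9] y 58.9 off 1.5
blob [389, 259, 11, 34, 303] [393.9 275.6] y -0.7 off 3.3
pred lines at ty=80: [[441.9, 151.3], [414.8, 335.6]]
```

Call:
send_rows(
  targets=[-0.0001,0,0,0,0.001,0,-1,-0.0003,0,0,0,0.002,0,-1,-0.0007,0,0,0,0.002,0,-1,-0.0012,-0.0001,0,0,0.002,0,-1,-0.0019,-0.0001,0,0,0.002,0,-1,-0.0027,-0.0002,0,0,0.002,0,-1,-0.0037,-0.0002,0,0,0.002,0,-1,-0.0048,-0.0003,0,0,0.002,0,-1,-0.0061,-0.0004,0,0,0.002,0,-1,-0.0075,-0.0005,0,0,0.002,0,-1,-0.0091,-0.0006,0,0,0.002,0,-1,-0.0108,-0.0007,0,0,0.002,0,-1],
)

```text
clock: 22.68
eef_pos: [425.6, 91.2, 112.4]
tcp_rot: [-3.142, -0.016, 1.66]
contact_force: [-0.9, 0.1, -5.5]
opening: 0.195
grasp_force: 107.9
```

Call:
send_rows(
  targets=[-0.0019,-0.0001,0,0,0,0,-1,-0.0039,-0.0002,0,0,0,0,-1,-0.0061,-0.0004,0,0,0,0,-1,-0.0084,-0.0005,0,0,0,0,-1,-0.0109,-0.0007,0,0,0,0,-1,-0.0135,-0.0009,0,0,0,0,-1,-0.0163,-0.001,0,0,0,0,-1,-0.0192,-0.0012,0,0,0,0,-1,-0.0223,-0.0014,0,0,0,0,-1,-0.0255,-0.0016,0,0,0,0,-1,-0.0289,-0.0018,0,0,0,0,-1,-0.0324,-0.002,0,0,0,0,-1],
)

```text
clock: 23.68
eef_pos: [426.5, 58.6, 111.9]
tcp_rot: [-3.142, -0.016, 1.66]
contact_force: [-0.3, 1.0, -6.1]
opening: 0.192
grasp_force: 107.9
```

Call:
send_rows(
  targets=[-0.0037,-0.0002,0,0,0,0,-1,-0.0075,-0.0005,0,0,0,0,-1,-0.0115,-0.0007,0,0,0,0,-1,-0.0156,-0.001,0,0,0,0,-1,-0.0199,-0.0013,0,0,0,0,-1,-0.0243,-0.0015,0,0,0,0,-1,-0.0289,-0.0018,0,0,0,0,-1,-0.0336,-0.0021,0,0,0,0,-1,-0.0385,-0.0024,0,0,0,0,-1,-0.0435,-0.0027,0,0,0,0,-1,-0.0487,-0.0031,0,0,0,0,-1,-0.054,-0.0034,0,0,0,0,-1],
)

```text
clock: 24.68
eef_pos: [427.9, 4.3, 111.0]
tcp_rot: [-3.142, -0.016, 1.66]
contact_force: [-0.6, 0.0, -5.6]
opening: 0.198
grasp_force: 107.9
```

Call:
send_rows(
  targets=[-0.0053,-0.0003,0,0,-0.002,0,-1,-0.0105,-0.0007,0,0,-0.004,0,-1,-0.0155,-0.001,0,0,-0.004,0,-1,-0.0204,-0.0013,0,0,-0.004,0,-1,-0.0251,-0.0016,0,0,-0.004,0,-1,-0.0297,-0.0019,0,0,-0.004,0,-1,-0.0341,-0.0021,0,0,-0.004,0,-1,-0.0384,-0.0024,0,0,-0.004,0,-1,-0.0425,-0.0027,0,0,-0.004,0,-1,-0.0465,-0.0029,0,0,-0.004,0,-1,-0.0503,-0.0032,0,0,-0.004,0,-1,-0.054,-0.0034,0,0,-0.004,0,-1],
)

```text
clock: 25.68
eef_pos: [429.3, -49.6, 110.2]
tcp_rot: [-3.142, -0.012, 1.66]
contact_force: [1.0, -0.0, -6.0]
opening: 0.194
grasp_force: 107.9
```

Call:
send_rows(
  targets=[-0.0035,-0.0002,0,0,0,0,-1,-0.0069,-0.0004,0,0,0,0,-1,-0.0101,-0.0006,0,0,0,0,-1,-0.0132,-0.0008,0,0,0,0,-1,-0.0161,-0.001,0,0,0,0,-1,-0.0189,-0.0012,0,0,0,0,-1,-0.0215,-0.0014,0,0,0,0,-1,-0.024,-0.0015,0,0,0,0,-1,-0.0263,-0.0017,0,0,0,0,-1,-0.0285,-0.0018,0,0,0,0,-1,-0.0305,-0.0019,0,0,0,0,-1,-0.0324,-0.002,0,0,0,0,-1],
)

```text
clock: 26.68
eef_pos: [430.2, -81.9, 109.8]
tcp_rot: [-3.142, -0.012, 1.66]
contact_force: [0.3, 1.3, -6.0]
opening: 0.198
grasp_force: 107.9
```

Call:
send_rows(
  targets=[-0.0017,-0.0001,0,0,0,0,-1,-0.0033,-0.0002,0,0,0,0,-1,-0.0047,-0.0003,0,0,0,0,-1,-0.006,-0.0004,0,0,0,0,-1,-0.0071,-0.0004,0,0,0,0,-1,-0.0081,-0.0005,0,0,0,0,-1,-0.0089,-0.0006,0,0,0,0,-1,-0.0096,-0.0006,0,0,0,0,-1,-0.0101,-0.0006,0,0,0,0,-1,-0.0105,-0.0007,0,0,0,0,-1,-0.0107,-0.0007,0,0,0.001,0,-1,-0.0108,-0.0007,0,0,0.002,0,-1],
)

```text
clock: 27.68
eef_pos: [430.4, -92.5, 109.7]
tcp_rot: [-3.142, -0.014, 1.66]
contact_force: [-0.0, -0.8, -6.0]
opening: 0.198
grasp_force: 107.8
```

```bash
python3 track.py
```

```text
t 27.68 [430.4 -92.5 109.7] [-3.1415 -0.0136  1.6598] F [-0.  -0.8 -6. ] M [-0.07  0.43 -0.05] open 0.198
blob [394, 148, 35, 5, 157] [410.4 150. ] y 58.8 off 1.6
blob [388, 268, 11, 33, 297] [392.9 284.2] y -5.4 off 3.3
pred lines at ty=80: [[441.9, 151.3], [414.8, 335.6]]
```

Call:
send_rows(
  targets=[0,0,0,0,-0.0005,0,-1,0,0,0,0,-0.001,0,-1,0,0,0,0,-0.001,0,-1,0,0,0,0,-0.001,0,-1],
)

```text
clock: 28.07
eef_pos: [430.5, -92.5, 109.7]
tcp_rot: [3.142, -0.012, 1.66]
contact_force: [0.1, 1.3, -5.5]
opening: 0.197
grasp_force: 107.7
```

```bash
python3 track.py
```

```text
t 28.07 [430.5 -92.5 109.7] [ 3.1415 -0.0125  1.6599] F [ 0.1  1.3 -5.5] M [-0.07  0.39 -0.03] open 0.197
blob [394, 147, 35, 6, 143] [410.1 149.7] y 59.0 off 1.8
blob [387, 272, 12, 33, 300] [392.3 288.3] y -7.7 off 3.3
pred lines at ty=80: [[441.9, 151.3], [414.8, 335.6]]
```

Call:
send_rows(
  targets=[0,0,0,0,-0.001,0,-1,0,0,0,0,-0.0015,0,-1,0,0,0,0,-0.0015,0,-1,0,0,0,0,-0.0015,0,-1,0,0,0,0,-0.0015,0,-1],
)

```text
clock: 28.53
eef_pos: [430.4, -92.5, 109.7]
tcp_rot: [-3.142, -0.011, 1.66]
contact_force: [0.4, -0.1, -5.1]
opening: 0.195
grasp_force: 107.5
```

```bash
python3 track.py
```

```text
t 28.53 [430.4 -92.5 109.7] [-3.1416 -0.011   1.6599] F [ 0.4 -0.1 -5.1] M [0.2  0.45 0.09] open 0.195
blob [394, 147, 35, 6, 128] [410.3 149.4] y 59.1 off 1.7
blob [387, 275, 11, 33, 291] [391.9 291.1] y -9.2 off 3.5
pred lines at ty=80: [[441.9, 151.3], [414.8, 335.6]]
```

```bash
python3 track.py | head -3
python3 - <<'E'
import cv2,numpy as np
a=cv2.cvtColor(cv2.imread("pics/m1.png"),cv2.COLOR_BGR2GRAY).astype(np.float32); 
g=cv2.cvtColor(cv2.imread("pics/l1.png"),cv2.COLOR_BGR2GRAY).astype(np.float32)
b=cv2.cvtColor(np.load("last.npy"),cv2.COLOR_BGR2GRAY).astype(np.float32)
for n,(x0,y0,x1,y1) in dict(handletop=(255,165,305,225),line1=(430,135,550,165),line2=(440,322,505,342),railtop=(360,60,400,180)).items():
    for m,ref in (("m1",a),("l1",g)):
        t=ref[y0:y1,x0:x1]; R=cv2.matchTemplate(b[y0-6:y1+6,x0-6:x1+6],t,cv2.TM_CCOEFF_NORMED)
        _,v,_,p=cv2.minMaxLoc(R); 
        def sub(c,l,r): return (l-r)/(2*(l-2*c+r)) if 0<1 else 0
        dx=sub(R[p[1],p[0]],R[p[1],max(p[0]-1,0)],R[p[1],min(p[0]+1,12)]); dy=sub(R[p[1],p[0]],R[max(p[1]-1,0),p[0]],R[min(p[1]+1,12),p[0]])
        print(n,m,round(p[0]-6+dx,2),round(p[1]-6+dy,2),round(v,3))
E
```

```text
t 28.58 [430.5 -92.5 109.7] [ 3.1416 -0.011   1.6598] F [ 0.3 -0.5 -6.1] M [-0.1   0.36  0.02] open 0.193
blob [394, 147, 35, 6, 140] [410.  149.4] y 59.1 off 1.9
blob [387, 275, 11, 34, 294] [391.9 291.6] y -9.5 off 3.4
handletop m1 -0.02 -0.02 0.998
handletop l1 -0.02 -0.04 0.997
line1 m1 0.1 -0.06 0.993
line1 l1 -6.5 -0.15 0.642
line2 m1 6.5 6.5 0.209
line2 l1 6.5 4.67 0.343
railtop m1 -0.12 -0.13 0.986
railtop l1 0.01 -0.07 0.837
```

Call:
send_rows(
  targets=[0,0,0,0,-0.001,0,-1,0,0,0,0,-0.002,0,-1,0,0,0,0,-0.003,0,-1,0,0,0,0,-0.003,0,-1,0,0,0,0,-0.003,0,-1,0,0,0,0,-0.003,0,-1],
)

```text
clock: 29.13
eef_pos: [430.4, -92.5, 109.7]
tcp_rot: [3.142, -0.008, 1.66]
contact_force: [-0.1, 0.8, -5.7]
opening: 0.199
grasp_force: 107.8
```

```bash
python3 track.py|head -3
```

```text
t 29.13 [430.4 -92.5 109.7] [ 3.1416 -0.008   1.6598] F [-0.1  0.8 -5.7] M [-0.06  0.39 -0.  ] open 0.199
blob [394, 147, 35, 5, 133] [409.6 149.3] y 59.2 off 2.3
blob [386, 278, 12, 33, 286] [391.6 293.8] y -10.7 off 3.3
```

Call:
send_rows(
  targets=[0,0,0,0,0,0,-1,0,0,0,0,0,0,-1,0,0,0,0,0,0,-1,0,0,0,0,0,0,-1,0,0,0,0,0,0,-1],
)

```text
clock: 29.6
eef_pos: [430.5, -92.5, 109.7]
tcp_rot: [3.142, -0.008, 1.66]
contact_force: [-0.6, 0.2, -5.8]
opening: 0.196
grasp_force: 107.7
```

```bash
python3 track.py|head -3
```

```text
t 29.6 [430.5 -92.5 109.7] [ 3.1416 -0.008   1.6598] F [-0.6  0.2 -5.8] M [-0.05  0.4   0.  ] open 0.196
blob [394, 147, 35, 6, 136] [409.3 149.3] y 59.2 off 2.7
blob [386, 279, 12, 31, 289] [391.3 294.3] y -11.0 off 3.6
```

Call:
send_rows(
  targets=[-0.0001,0,0,0,0,0,-1,-0.0003,0,0,0,0,0,-1,-0.0008,0,0,0,0,0,-1,-0.0013,-0.0001,0,0,0,0,-1,-0.0021,-0.0001,0,0,0,0,-1,-0.003,-0.0002,0,0,0,0,-1,-0.0041,-0.0003,0,0,0,0,-1,-0.0053,-0.0003,0,0,0,0,-1,-0.0067,-0.0004,0,0,0,0,-1,-0.0083,-0.0005,0,0,0,0,-1,-0.01,-0.0006,0,0,0,0,-1,-0.012,-0.0008,0,0,0,0,-1],
)

```text
clock: 30.65
eef_pos: [430.7, -104.7, 109.6]
tcp_rot: [3.142, -0.008, 1.66]
contact_force: [0.2, 0.5, -6.3]
opening: 0.196
grasp_force: 107.7
```

Call:
send_rows(
  targets=[-0.0021,-0.0001,0,0,0,0,-1,-0.0043,-0.0003,0,0,0,0,-1,-0.0067,-0.0004,0,0,0,0,-1,-0.0093,-0.0006,0,0,0,0,-1,-0.012,-0.0008,0,0,0,0,-1,-0.0149,-0.0009,0,0,0,0,-1,-0.018,-0.0011,0,0,0,0,-1,-0.0212,-0.0013,0,0,0,0,-1,-0.0246,-0.0016,0,0,0,0,-1,-0.0282,-0.0018,0,0,0,0,-1,-0.032,-0.002,0,0,0,0,-1,-0.0359,-0.0023,0,0,0,0,-1],
)

```text
clock: 31.65
eef_pos: [431.6, -140.9, 109.3]
tcp_rot: [3.142, -0.008, 1.66]
contact_force: [-0.1, 0.0, -6.2]
opening: 0.196
grasp_force: 107.8
```

Call:
send_rows(
  targets=[-0.0039,-0.0002,0,0,-0.002,0,-1,-0.0076,-0.0005,0,0,-0.004,0,-1,-0.0112,-0.0007,0,0,-0.004,0,-1,-0.0146,-0.0009,0,0,-0.004,0,-1,-0.0179,-0.0011,0,0,-0.004,0,-1,-0.0209,-0.0013,0,0,-0.004,0,-1,-0.0238,-0.0015,0,0,-0.004,0,-1,-0.0266,-0.0017,0,0,-0.004,0,-1,-0.0291,-0.0018,0,0,-0.004,0,-1,-0.0315,-0.002,0,0,-0.004,0,-1,-0.0338,-0.0021,0,0,-0.004,0,-1,-0.0359,-0.0023,0,0,-0.004,0,-1],
)

```text
clock: 32.65
eef_pos: [432.5, -176.7, 109.0]
tcp_rot: [-3.142, -0.004, 1.66]
contact_force: [0.4, 0.6, -6.1]
opening: 0.199
grasp_force: 107.8
```

Call:
send_rows(
  targets=[-0.0019,-0.0001,0,0,0,0,-1,-0.0037,-0.0002,0,0,0,0,-1,-0.0052,-0.0003,0,0,0,0,-1,-0.0066,-0.0004,0,0,0,0,-1,-0.0079,-0.0005,0,0,0,0,-1,-0.009,-0.0006,0,0,0,0,-1,-0.0099,-0.0006,0,0,0,0,-1,-0.0106,-0.0007,0,0,0,0,-1,-0.0112,-0.0007,0,0,0,0,-1,-0.0116,-0.0007,0,0,0,0,-1,-0.0119,-0.0008,0,0,0.001,0,-1,-0.012,-0.0008,0,0,0.002,0,-1],
)

```text
clock: 33.65
eef_pos: [432.8, -188.5, 109.0]
tcp_rot: [3.142, -0.006, 1.66]
contact_force: [0.3, -0.0, -5.8]
opening: 0.193
grasp_force: 107.7
```

```bash
python3 track.py w5
python3 - <<'E'
import cv2
from rig import cams
cv2.imwrite("pics/top5.png",cams.grab_frame("top")["color"])
E
```

```text
t 33.65 [ 432.8 -188.5  109. ] [ 3.1416 -0.0061  1.6599] F [ 0.3 -0.  -5.8] M [-0.04  0.37 -0.03] open 0.193
blob [395, 147, 34, 5, 133] [409.7 149.2] y 59.2 off 2.3
blob [386, 281, 11, 29, 273] [390.8 295.7] y -11.8 off 3.9
pred lines at ty=80: [[441.9, 151.3], [414.8, 335.6]]
```

Call:
send_rows(
  targets=[-0.0001,0,0,0,0.001,0,-1,-0.0003,0,0,0,0.001,0,-1,-0.0008,0,0,0,0.001,0,-1,-0.0013,-0.0001,0,0,0.001,0,-1,-0.0021,-0.0001,0,0,0.001,0,-1,-0.003,-0.0002,0,0,0.001,0,-1,-0.0041,-0.0003,0,0,0.001,0,-1,-0.0053,-0.0003,0,0,0.001,0,-1,-0.0067,-0.0004,0,0,0.001,0,-1,-0.0083,-0.0005,0,0,0.001,0,-1,-0.01,-0.0006,0,0,0.001,0,-1,-0.012,-0.0008,0,0,0.001,0,-1],
)

```text
clock: 34.75
eef_pos: [433.1, -200.7, 108.9]
tcp_rot: [3.142, -0.007, 1.66]
contact_force: [0.1, 0.1, -5.3]
opening: 0.199
grasp_force: 107.8
```

Call:
send_rows(
  targets=[-0.0021,-0.0001,0,0,0,0,-1,-0.0043,-0.0003,0,0,0,0,-1,-0.0067,-0.0004,0,0,0,0,-1,-0.0093,-0.0006,0,0,0,0,-1,-0.012,-0.0008,0,0,0,0,-1,-0.0149,-0.0009,0,0,0,0,-1,-0.018,-0.0011,0,0,0,0,-1,-0.0212,-0.0013,0,0,0,0,-1,-0.0246,-0.0016,0,0,0,0,-1,-0.0282,-0.0018,0,0,0,0,-1,-0.032,-0.002,0,0,0,0,-1,-0.0359,-0.0023,0,0,0,0,-1],
)

```text
clock: 35.75
eef_pos: [434.0, -236.9, 108.6]
tcp_rot: [-3.142, -0.007, 1.66]
contact_force: [-0.1, -1.2, -5.3]
opening: 0.196
grasp_force: 107.8
```

Call:
send_rows(
  targets=[-0.0039,-0.0002,0,0,-0.002,0,-1,-0.0076,-0.0005,0,0,-0.004,0,-1,-0.0112,-0.0007,0,0,-0.004,0,-1,-0.0146,-0.0009,0,0,-0.004,0,-1,-0.0179,-0.0011,0,0,-0.004,0,-1,-0.0209,-0.0013,0,0,-0.004,0,-1,-0.0238,-0.0015,0,0,-0.004,0,-1,-0.0266,-0.0017,0,0,-0.004,0,-1,-0.0291,-0.0018,0,0,-0.004,0,-1,-0.0315,-0.002,0,0,-0.004,0,-1,-0.0338,-0.0021,0,0,-0.004,0,-1,-0.0359,-0.0023,0,0,-0.004,0,-1],
)

```text
clock: 36.75
eef_pos: [434.9, -272.6, 108.4]
tcp_rot: [3.142, -0.003, 1.66]
contact_force: [0.2, 0.7, -5.7]
opening: 0.195
grasp_force: 107.8
```

Call:
send_rows(
  targets=[-0.0019,-0.0001,0,0,0,0,-1,-0.0037,-0.0002,0,0,0,0,-1,-0.0052,-0.0003,0,0,0,0,-1,-0.0066,-0.0004,0,0,0,0,-1,-0.0079,-0.0005,0,0,0,0,-1,-0.009,-0.0006,0,0,0,0,-1,-0.0099,-0.0006,0,0,0,0,-1,-0.0106,-0.0007,0,0,0,0,-1,-0.0112,-0.0007,0,0,0,0,-1,-0.0116,-0.0007,0,0,0,0,-1,-0.0119,-0.0008,0,0,0.001,0,-1,-0.012,-0.0008,0,0,0.002,0,-1],
)

```text
clock: 37.75
eef_pos: [435.1, -284.5, 108.4]
tcp_rot: [3.142, -0.005, 1.66]
contact_force: [-0.8, -1.1, -5.0]
opening: 0.196
grasp_force: 107.8
```

```bash
python3 track.py
python3 - <<'E'
from h import *
from rig import cams
t=cams.grab_frame("top")["color"]; s=cams.grab_frame("side")["color"]
cv2.imwrite("pics/t6.png",t); cv2.imwrite("pics/s6.png",s)
o=np.zeros((600,800,3),np.uint8)
c=crop(t,360,165,540,275,4)[:440,:720]; o[:c.shape[0],:c.shape[1]]=c
c=crop(s,190,270,330,420,1)  ; o[445:595,:140]=c
cv2.imwrite("pics/c6.png",o)
E
```

```text
t 37.75 [ 435.1 -284.5  108.4] [ 3.1416 -0.0051  1.6598] F [-0.8 -1.1 -5. ] M [-0.03  0.41  0.04] open 0.196
blob [394, 147, 35, 5, 132] [409.7 149.2] y 59.2 off 2.3
blob [385, 281, 12, 30, 281] [390.3 295.6] y -11.7 off 4.5
pred lines at ty=80: [[441.9, 151.3], [414.8, 335.6]]
```

View pics/c6.png

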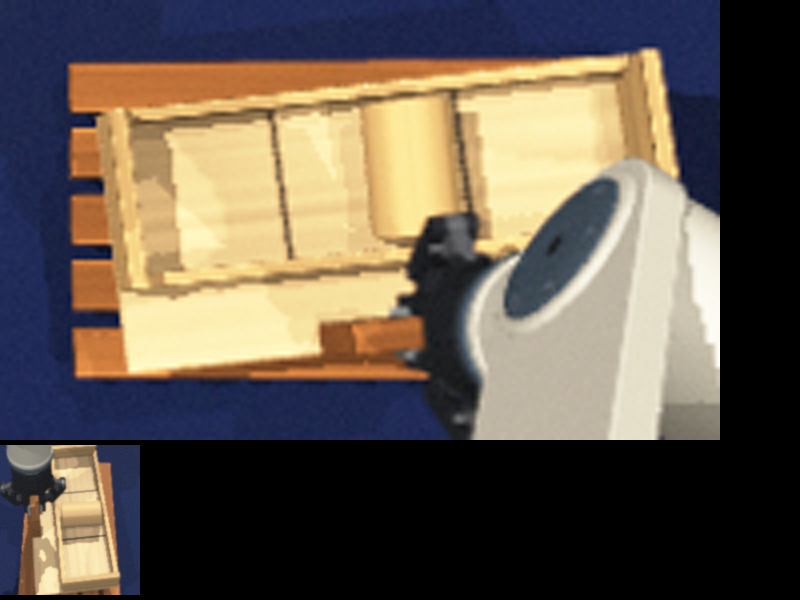

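The stand corners at (377,181) and (379,260) agree with the first fit, and the tray is above it, still to be turned by −0.10 rad. The head is about 12 mm to the −y side of the middle. I'll turn the tray slowly and ease the tilt back.

Call:
send_rows(
  targets=[0,0,0,0,0,0.0003,-1,0,0,0,0,0,0.0014,-1,0,0,0,0,0,0.0031,-1,0,0,0,0,0,0.0056,-1,0,0,0,0,0,0.0087,-1,0,0,0,0,0,0.0125,-1,0,0,0,0,0,0.017,-1,0,0,0,0,0,0.0222,-1,0,0,0,0,0,0.0281,-1,0,0,0,0,0,0.0347,-1,0,0,0,0,0,0.042,-1,0,0,0,0,0,0.05,-1],
)

```text
clock: 38.9
eef_pos: [435.1, -284.5, 108.4]
tcp_rot: [-3.141, -0.005, 1.609]
contact_force: [-0.2, 0.4, -6.0]
opening: 0.196
grasp_force: 107.8
```

Call:
send_rows(
  targets=[0,0,0,0,-0.0005,0.008,-1,0,0,0,0,-0.001,0.0153,-1,0,0,0,0,-0.0015,0.0219,-1,0,0,0,0,-0.002,0.0278,-1,0,0,0,0,-0.0025,0.033,-1,0,0,0,0,-0.003,0.0375,-1,0,0,0,0,-0.0035,0.0413,-1,0,0,0,0,-0.004,0.0444,-1,0,0,0,0,-0.004,0.0469,-1,0,0,0,0,-0.004,0.0486,-1,0,0,0,0,-0.004,0.0497,-1,0,0,0,0,-0.004,0.05,-1],
)

```text
clock: 39.9
eef_pos: [435.1, -284.4, 108.4]
tcp_rot: [-3.141, -0.001, 1.56]
contact_force: [-0.2, 0.3, -5.7]
opening: 0.193
grasp_force: 107.9
```

```bash
python3 track.py
```

```text
t 39.9 [ 435.1 -284.4  108.4] [-3.1412e+00 -1.0000e-03  1.5597e+00] F [-0.2  0.3 -5.7] M [ 0.02  0.41 -0.01] open 0.193
blob [394, 147, 35, 6, 150] [409.5 149.5] y 59.1 off 2.5
blob [385, 281, 12, 30, 284] [390.2 295.8] y -11.8 off 4.5
pred lines at ty=80: [[441.9, 151.3], [414.8, 335.6]]
```

Call:
send_rows(
  targets=[0,0,0,0,-0.001,0,-1,0,0,0,0,-0.002,0,-1,0,0,0,0,-0.003,0,-1,0,0,0,0,-0.004,0,-1,0,0,0,0,-0.005,0,-1,0,0,0,0,-0.005,0,-1,0,0,0,0,-0.005,0,-1],
)

```text
clock: 40.53
eef_pos: [435.1, -284.4, 108.4]
tcp_rot: [-3.141, 0.004, 1.56]
contact_force: [0.9, -0.7, -4.9]
opening: 0.199
grasp_force: 107.8
```

```bash
python3 track.py|head -3
```

```text
t 40.53 [ 435.1 -284.4  108.4] [-3.1413  0.004   1.5599] F [ 0.9 -0.7 -4.9] M [0.02 0.4  0.01] open 0.199
blob [394, 147, 35, 6, 152] [408.9 149.2] y 59.2 off 3.0
blob [385, 281, 12, 29, 283] [390.2 295.7] y -11.8 off 4.5
```

Call:
send_rows(
  targets=[0,0,0,0,-0.001,0,-1,0,0,0,0,-0.002,0,-1,0,0,0,0,-0.003,0,-1,0,0,0,0,-0.003,0,-1,0,0,0,0,-0.003,0,-1,0,0,0,0,-0.003,0,-1,0,0,0,0,-0.003,0,-1],
)

```text
clock: 41.17
eef_pos: [435.2, -284.5, 108.4]
tcp_rot: [-3.141, 0.007, 1.56]
contact_force: [-0.3, -0.2, -5.6]
opening: 0.201
grasp_force: 107.8
```

```bash
python3 track.py|head -3
```

```text
t 41.17 [ 435.2 -284.5  108.4] [-3.1412  0.007   1.5599] F [-0.3 -0.2 -5.6] M [0.04 0.42 0.02] open 0.201
blob [394, 147, 36, 6, 147] [408.9 149.2] y 59.2 off 3.0
blob [385, 281, 12, 30, 285] [390.2 295.8] y -11.8 off 4.5
```

Call:
send_rows(
  targets=[0,0,0,0,-0.001,0,-1,0,0,0,0,-0.002,0,-1,0,0,0,0,-0.003,0,-1,0,0,0,0,-0.004,0,-1,0,0,0,0,-0.004,0,-1,0,0,0,0,-0.004,0,-1,0,0,0,0,-0.004,0,-1],
)

```text
clock: 41.8
eef_pos: [435.1, -284.5, 108.4]
tcp_rot: [-3.141, 0.011, 1.56]
contact_force: [1.2, 0.4, -5.9]
opening: 0.198
grasp_force: 107.8
```

```bash
python3 track.py|head -3
```

```text
t 41.8 [ 435.1 -284.5  108.4] [-3.1412  0.011   1.5598] F [ 1.2  0.4 -5.9] M [0.03 0.4  0.05] open 0.198
blob [394, 147, 35, 6, 134] [408.9 149. ] y 59.3 off 3.1
blob [385, 281, 12, 30, 287] [390.3 295.7] y -11.8 off 4.4
```

The head stays put over a wide tilt range. At y≈−12 it lies well inside the lines (|y|<30), so I won't disturb it further. I'll return the tilt to level while lowering slowly.

Call:
send_rows(
  targets=[0,0,0.001,0,0.001,0,-1,0,0,0.003,0,0.002,0,-1,0,0,0.006,0,0.003,0,-1,0,0,0.0095,0,0.004,0,-1,0,0,0.013,0,0.005,0,-1,0,0,0.0165,0,0.006,0,-1,0,0,0.02,0,0.007,0,-1,0,0,0.0235,0,0.008,0,-1,0,0,0.027,0,0.009,0,-1,0,0,0.0305,0,0.01,0,-1,0,0,0.033,0,0.01,0,-1,0,0,0.034,0,0.01,0,-1],
)

```text
clock: 42.85
eef_pos: [434.9, -284.7, 73.9]
tcp_rot: [-3.141, 0.001, 1.56]
contact_force: [-0.6, -0.2, -6.0]
opening: 0.198
grasp_force: 107.7
```

```bash
python3 track.py w7|head -3
python3 - <<'E'
from h import *
from rig import cams
t=cams.grab_frame("top")["color"]; s=cams.grab_frame("side")["color"]
o=np.zeros((600,800,3),np.uint8)
o[:440,:720]=crop(t,360,165,540,275,4); o[445:595,:140]=crop(s,190,270,330,420,1)
cv2.imwrite("pics/c7.png",o)
E
```

```text
t 42.85 [ 434.9 -284.7   73.9] [-3.1407e+00  7.0000e-04  1.5597e+00] F [-0.6 -0.2 -6. ] M [ 0.05  0.41 -0.  ] open 0.198
blob [395, 147, 35, 5, 142] [409.9 149. ] y 59.3 off 2.1
blob [385, 281, 12, 29, 285] [390.3 295.6] y -11.7 off 4.4
```

View pics/c7.png

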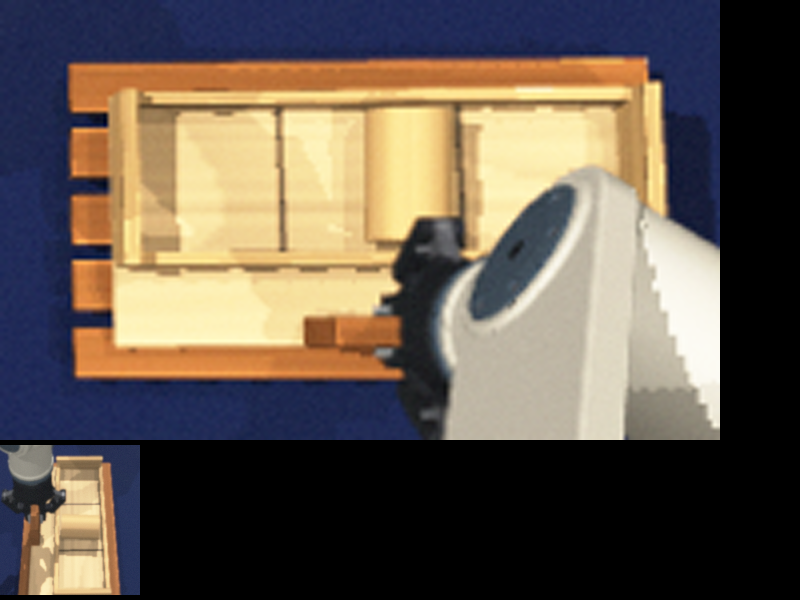

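Run:
```python
from h import *
from rig import cams
T=cams.grab_frame("top")
S=onz(T,[(377.25,181),(521.8,179.4),(379,259.6),(525.8,259.7)],30)[:,:2]; print("stand corners",S.round(1).tolist())
b=40.
P=[((-79,160,6+b),(388.75,251.5)),((79,160,46+b),(388,188)),((79,-160,46+b),(525.2,185.5))]
def res(p):
    R=Ro.from_euler('z',p[2]).as_matrix()
    return np.concatenate([proj(T,[R@np.array(a)+[p[0],p[1],0]])[0]-q for a,q in P])
s=least_squares(res,[505,-284,0],x_scale=[10,10,.1]); print("tray",s.x,res(s.x).round(2))
Q=[((101,180,30),(377.25,181)),((101,-180,30),(521.8,179.4)),((-101,180,30),(379,259.6)),((-101,-180,30),(525.8,259.7))]
P=Q; s=least_squares(res,[505,-284,0],x_scale=[10,10,.1]); print("stand",s.x,res(s.x).round(2))
```

```text
stand corners [[608.2, -103.5], [604.4, -464.3], [406.6, -101.5], [402.6, -462.5]]
tray [ 5.04042420e+02 -2.83096382e+02 -3.88031366e-03] [-0.4   0.56  1.42 -0.38 -0.98 -0.15]
stand [ 5.05451397e+02 -2.82968107e+02 -1.05603122e-02] [ 0.23 -0.06 -0.11 -0.07  0.17  0.11 -0.27  0.02]
```

Tray and stand agree within about 1.5 mm and 7 mrad, so this is centred. Final gentle lowering.

Call:
send_rows(
  targets=[0,0.0005,0.0005,0,0,0,-1,0,0.001,0.0013,0,0,0,-1,0,0.001,0.0022,0,0,0,-1,0,0.001,0.003,0,0,0,-1,0,0.001,0.0038,0,0,0,-1,0,0.001,0.0046,0,0,0,-1,0,0.001,0.0054,0,0,0,-1,0,0.001,0.006,0,0,0,-1,0,0.001,0.0066,0,0,0,-1,0,0.001,0.0072,0,0,0,-1,0,0.001,0.0077,0,0,0,-1,0,0.001,0.0082,0,0,0,-1],
)

```text
clock: 44.05
eef_pos: [436.1, -284.9, 66.1]
tcp_rot: [-3.141, 0.001, 1.56]
contact_force: [0.0, -0.2, -4.8]
opening: 0.197
grasp_force: 107.7
```

```bash
python3 track.py|head -3
```

```text
t 44.05 [ 436.1 -284.9   66.1] [-3.1412e+00  1.0000e-03  1.5598e+00] F [ 0.  -0.2 -4.8] M [0.   0.47 0.03] open 0.197
blob [394, 147, 35, 5, 144] [409.8 148.9] y 59.3 off 2.3
blob [385, 281, 12, 29, 286] [390.3 295.6] y -11.7 off 4.4
```

Call:
send_rows(
  targets=[0,0,0.0004,0,0,0,-1,0,0,0.0008,0,0,0,-1,0,0,0.0012,0,0,0,-1,0,0,0.0016,0,0,0,-1],
)

```text
clock: 44.43
eef_pos: [436.1, -284.9, 64.6]
tcp_rot: [-3.141, 0.001, 1.56]
contact_force: [-0.4, -0.9, -5.6]
opening: 0.197
grasp_force: 108.0
```

Call:
send_rows(
  targets=[0,0,0.0002,0,0,0,-1,0,0,0.0004,0,0,0,-1],
)

```text
clock: 44.6
eef_pos: [436.1, -284.9, 64.3]
tcp_rot: [-3.141, 0.001, 1.56]
contact_force: [-2.9, -0.6, -2.3]
opening: 0.193
grasp_force: 108.3
```

```bash
python3 track.py|head -3
```

```text
t 44.6 [ 436.1 -284.9   64.3] [-3.1412e+00  1.0000e-03  1.5597e+00] F [-2.9 -0.6 -2.3] M [ 0.15  0.35 -0.01] open 0.193
blob [394, 147, 35, 5, 133] [409.2 149.1] y 59.2 off 2.8
blob [385, 281, 12, 30, 288] [390.5 295.7] y -11.7 off 4.2
```

Contact is starting: the load has dropped from 5.7 to 2.3 N. A few tenths of a millimetre more.

Call:
send_rows(
  targets=[0,0,0.0002,0,0,0,-1,0,0,0.0004,0,0,0,-1,0,0,0.0004,0,0,0,-1],
)

```text
clock: 44.9
eef_pos: [436.0, -284.9, 64.1]
tcp_rot: [-3.141, 0.001, 1.56]
contact_force: [-4.6, 0.6, 4.9]
opening: 0.197
grasp_force: 109.2
```

```bash
python3 track.py|head -3
```

```text
t 44.9 [ 436.  -284.9   64.1] [-3.1412e+00  1.1000e-03  1.5598e+00] F [-4.6  0.6  4.9] M [0.16 0.53 0.  ] open 0.197
blob [394, 147, 35, 5, 145] [409.6 149. ] y 59.3 off 2.4
blob [385, 281, 12, 30, 291] [390.5 295.8] y -11.8 off 4.2
```

Call:
send_rows(
  targets=[0,0,0,0,0,0,-1,0,0,0,0,0,0,-1,0,0,0,0,0,0,-1,0,0,0,0,0,0,-1],
  grip_force=20,
)

```text
clock: 45.28
eef_pos: [436.0, -284.9, 64.1]
tcp_rot: [-3.141, 0.001, 1.56]
contact_force: [-5.2, 1.0, 6.7]
opening: 0.199
grasp_force: 109.2
```

Call:
send_rows(
  targets=[0,0,0,0,0,0,-0.5,0,0,0,0,0,0,-0.4,0,0,0,0,0,0,-0.3,0,0,0,0,0,0,-0.2,0,0,0,0,0,0,-0.1,0,0,0,0,0,0,-0.1,0,0,0,0,0,0,-0.1],
)

```text
clock: 45.87
eef_pos: [436.2, -284.9, 63.8]
tcp_rot: [-3.141, 0.001, 1.56]
contact_force: [0.1, 0.9, 0.1]
opening: 0.452
grasp_force: 0.0
```

```bash
python3 track.py
```

```text
t 45.87 [ 436.2 -284.9   63.8] [-3.1413e+00  1.1000e-03  1.5598e+00] F [0.1 0.9 0.1] M [-0.01 -0.02 -0.04] open 0.452
blob [394, 147, 36, 6, 165] [411.3 150. ] y 58.9 off 0.7
blob [385, 281, 12, 34, 315] [390.5 297.3] y -12.6 off 4.0
pred lines at ty=80: [[441.9, 151.3], [414.8, 335.6]]
```

Call:
send_rows(
  targets=[0,0,-0.003,0,0,0,-0.1,0,0,-0.008,0,0,0,-0.1,0,0,-0.015,0,0,0,-0.1,0,0,-0.025,0,0,0,-0.1,0,0,-0.038,0,0,0,-0.1,0,0,-0.053,0,0,0,-0.1,0,0,-0.07,0,0,0,-0.1,0,0,-0.09,0,0,0,-0.1,0,0,-0.11,0,0,0,-0.1,0,0,-0.13,0,0,0,-0.1,0,0,-0.145,0,0,0,-0.1,0,0,-0.15,0,0,0,-0.1],
)

```text
clock: 46.92
eef_pos: [437.3, -285.4, 217.3]
tcp_rot: [3.138, 0.004, 1.56]
contact_force: [0.9, -0.5, 0.1]
opening: 0.452
grasp_force: 0.0
```

Run:
```python
from h import *
from rig import r,cams
print(r.sense()["clock"],r.sense()["contact_force"])
w=cams.grab_frame("wrist")["color"]; t=cams.grab_frame("top")["color"]
o=np.zeros((600,800,3),np.uint8)
o[:330,:540]=crop(t,360,165,540,275,3); o[335:595,:346]=cv2.resize(w,(346,260)); o[335:515,350:590]=cv2.resize(t,(240,180))
cv2.imwrite("pics/c8.png",o)
```

```text
46.9167 [ 0.85767218 -0.46370627  0.07164513]
```

View pics/c8.png

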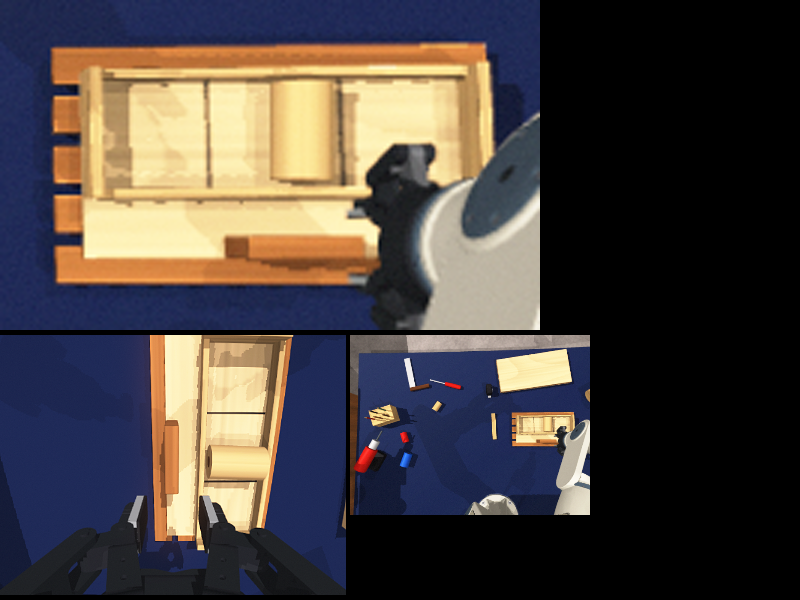

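The tray sits square on the stand, with stand margins visible on all sides. The head spans columns 271 to 335 in the crop, between the lines at 208 and 340. The bystanders have not moved. Before handing in I'll check the head's offset and that it stays still.

Call:
send_rows(
  targets=[0,0,0,0,0,0,-0.1,0,0,0,0,0,0,-0.1,0,0,0,0,0,0,-0.1,0,0,0,0,0,0,-0.1,0,0,0,0,0,0,-0.1,0,0,0,0,0,0,-0.1],
)

```text
clock: 47.52
eef_pos: [436.0, -284.6, 213.4]
tcp_rot: [-3.141, 0.001, 1.56]
contact_force: [-0.5, -0.2, -0.5]
opening: 0.452
grasp_force: 0.0
```

Run:
```python
from h import *
from rig import r,cams
T=cams.grab_frame("top"); c=crop(T["color"],360,165,540,275,3)
old=cv2.imread("pics/c8.png")[:330,:540]
R=cv2.matchTemplate(c[75:185,255:350],old[80:180,260:345],cv2.TM_CCOEFF_NORMED); print("match offset",np.array(cv2.minMaxLoc(R)[3])-5)
px=lambda u,v:(360+u/3,165+v/3)
L=onz(T,[px(208.5,135),px(340.5,130)],36); m=L.mean(0); print("lines y",L[:,1].round(1))
e=onz(T,[px(271.5,130),px(335.5,130)],61); print("head y",e[:,1].mean().round(1),"offset",(e[:,1].mean()-m[1]).round(1))
P=[((-79,160,36),px(84,258)),((79,160,76),px(83,66)),((79,-160,76),px(494,62))]
def res(p):
    Rm=Ro.from_euler('z',p[2]).as_matrix()
    return np.concatenate([proj(T,[Rm@np.array(a)+[p[0],p[1],0]])[0]-q for a,q in P])
s=least_squares(res,[505,-284,0],x_scale=[10,10,.1]); print("tray",s.x.round(4),"stand 505.4 -283.0 -.0106",r.sense()["clock"])
```

```text
match offset [0 0]
lines y [-231.4 -340.4]
head y -301.6 offset -15.7
tray [ 5.055651e+02 -2.844728e+02 -1.080000e-02] stand 505.4 -283.0 -.0106 47.5667
```

```bash
python3 -c "
from rig import r; print(r.sign_off())"
```

```text
the job is handed in; nothing more can be done
None
```

I handed the job in at about 48 s of robot time: the tray is released on the stand, square and within about 1.5 mm of centre. The head was held between the lines for well over four seconds in the air and is at rest between them now, about 12–16 mm off the middle towards −y.

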